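# Unload the spring-lid drill jig

## Task

Unload the drill jig: press the round release button so that the lid springs open to its stop, then slide the wooden block along its channel, without lifting it out, until it lies flat in the tray at the jig's end, fully clear of the lid. Then swing the lid down again and press it until the catch snaps and it stays shut, leaving the block in the tray and the things lying around the jig where they are.

Things in the scene. Friction and masses are not known exactly. Their poses are not given: they have to be found in the camera images.
- jig: Grey metal drill jig fixed to the worktop: base plate 180 x 124 mm, 12 mm thick, with button, lid and tray. Origin on the worktop's surface under the middle of the channel. x points from the button to the hinge (away from the robot, give or take its yaw), y along the channel to the tray, z up. Jig coordinates below are in this frame. Nothing of the jig lies beyond y = -62 mm.
- channel (a point): Middle of the channel's floor, 12 mm above the worktop. It runs along y between two steel rails 49 mm apart and 10 mm high, from y = -59 to +59 mm. Both ends are open once the lid is open. Beyond y = +59 mm its floor goes on level as the tray's floor.
- tray_center (a point): Middle of the tray's floor, at jig x = 0, y = +122.5 mm, 12 mm above the worktop. The tray is 74 mm wide inside and runs from the channel's end to an end wall whose inner face is at y = +183 mm; its sides and end wall are 12 mm high.
- lid (a joint): Lid angle about its hinge, rad: 0 shut (up to 0.03 when held by the catch), 1.9 fully open at its stop, leaning back past upright. Once freed, a damped spring swings it open in about 1.3 s and holds it there. Closing it by its front edge takes 1 to 3 N, and about 6 N over the last few millimetres (below 0.08 rad) to snap under the catch.
- button (a joint): Travel of the release button, m: 0 up, 0.007 fully down. Spring-loaded: moves from about 2 N, fully down at about 5 N; the lid is free beyond 0.0045. It dips and jumps up again when the lid snaps shut.
- button_top (a point): Centre of the flat top of the round steel button (22 mm across, 47 mm above the worktop when up, pressed straight down), at jig x = -86, y = 0 mm, on a housing 42 x 64 mm, 34 mm high. A 22 mm wide steel catch plate, up to 52 mm high, stands between button and lid at x = -63 to -50 mm and is drawn up to 7 mm towards the button as that is pressed.
- lid_front (a point): Point on the lid's outer (upper when shut) face, in the middle of its front bar, 88 mm from the hinge axis, 12 mm from the front edge; moves with the lid (x towards the hinge, z out of the face). Lid: aluminium frame with solid clear panel, 124 mm along y, 100 mm deep, 6 mm thick; drill bush 4 mm proud in the middle; end lips 13 mm deep close the channel while it is shut.
- lid_hinge (a point): Middle of the lid's hinge axis, at jig x = +52, y = 0 mm, 39 mm above the worktop; the axis runs along the jig's y and lies half-way through the lid's thickness.
- block_center (a point): Centre of the loose wooden block, 45 x 90 x 22 mm (x, y, z; about 60 g), which lies in the channel with its length along it and its top 34 mm above the worktop.
- pencil: Loose flat carpenter's pencil, 172 mm long, 8 mm high, lying in front of the tray; origin under its middle. To be left alone.
- screwdriver: Loose screwdriver, 177 mm long, lying to the right of the jig; origin under its middle. To be left alone.
- pad: Loose grey rubbing pad, 45 x 70 x 26 mm, lying to the left of the jig; origin under its middle. To be left alone.

How it is judged:
By the outcome, as a careful person would: the job done as asked, in the order asked, and still so for the second after the job is handed in, with the robot touching nothing.
It also fails if it takes over 58 s, if anything falls off the work surface, if the arm or the gripper's body presses on something with over 40 N, if the wrist force passes 120 N, or if a joint passes its speed limit or range.

## Robot

A 6-joint arm with a two-finger parallel gripper is mounted at the origin on a cart in front of the work surface, level with it; the furniture and walls round the work are solid. World frame = base frame: x ahead of the robot, y to its left, z up, the work surface at z = 0. Lengths are in m, angles in degrees, forces in N, time in s.
With the tool pointing down it reaches from about 0.325 to 0.85 m from the base axis. Payload 4.4 kg.
Tool frame: the origin (TCP) lies at the very end of the fingers, on their centre line; the grasp point (between the pads) lies 19 mm behind it (arm.hold_point_z is the z of the grasp point in the tool frame, in m); z points along the fingers, y is the line along which they close (so a half turn about z gives the same grasp; the last joint's range is limited). The gripper opens to 94 mm and grips with 3 to 60 N. Pads are 16 mm wide; open, the fingers measure 119 mm over their backs; the gripper's body (75 mm by 177 mm) begins 78 mm behind the grasp point.
Start: joints at [60.819, 11.837, 88.321, -0, 79.842, -8.623], TCP at [0.202, 0.538, 0.205] pointing down, gripper open.
Joint ranges: [-156.59, 156.59], [-49.26, 127.26], [12.9, 141.05], [-63.56, 243.56], [4.71, 150.69], [-161.64, 161.64]. Speed limits (degrees/s): [159.86, 159.86, 180, 180, 180, 180].

## Interface

Orientations are given as a 3x3 rotation matrix whose columns are the frame's x, y, z axes.
In Python, from station import arm, viewer, workorder, spot_in, regions_of gives the robot as it stands. The module is installed in compiled form; this text tells all that it offers.
- The arm moves only by the shell command python3 -m pendant 'ROWS'. ROWS is JSON, a list of rows, each a list of 7 numbers: the shift along the tool's x, y, z in cm, then the turn, a rotation vector about the tool's x, y, z in rad, then the finger opening in cm, from 0 to 9.4. A call has 1 to 5 rows; each row is the pose to reach, as a shift and turn from the pose commanded when the call began, along the tool's axes at that moment; what a row does not reach only later rows make up. A row lasts 1/10 s, in which the tool goes at most 50 mm and 8.59 degrees, less where a joint would pass 70% of its speed; a pose out of reach is approached as far as the arm can. A call with a gripper value outside its range is refused whole. The fingers move at their own pace and stop on an object; the grip force is fixed at half the most. Time passes only in rows, so rows that repeat a pose let the fingers close. It gives the time, the measured TCP pose, the force, the opening and the grip force at its end, in the units of the state.
- arm.get_obs(): the state, without advancing time (a new reading comes with each control period).
- viewer.snapshot(name): name is "scene" or "top" or "wrist"; returns the picture (384x512x3 uint8, red, green, blue); there is no depth.
- viewer.get_calibration(name): a dict with "intrinsics" (3x3 intrinsics, pixels), "distortion" ([k1, k2, p1, p2, k3] as OpenCV has them; the pictures are not rectified), "world_from_camera" (4x4, takes a point from camera to world coordinates). Camera axes: x right, y down, z forward; pixel columns grow to the right and rows downward; lengths in m; the calibration is good to about 2 mm. A picture is of the moment at which its call begins: read the wrist's pose just before it. get_calibration takes no time and is no camera call; for the wrist camera it gives the pose at the moment of the call.
- workorder.close_job(): hands the job in; it is judged then, once.
Trained networks look in the newest picture that a camera, given by its name, has taken for a name from the list of things; names that differ only in an ending like _2 or _b are one class to them, and where a whole thing is asked for, a point or a joint stands for the part that bears it (a point fixed in the world has none). Each returns a list of dicts, best first, with "conf" (0 to 1); they miss things now and then, are a little off and sometimes report something else, mostly with a low value. They report only what shows in the picture. A call takes as long as a camera call.
- spot_in(camera, label): "uv" ([column, row] in pixels, amid what is visible of it).
- regions_of(camera, label): "region" (384x512 bool, what is visible of it) and "uv" ([column, row] in pixels, amid what is visible of it).
The state is a dict: "clock": time; "joint_pos": joint angles; "qd": joint speeds; "joint_torque": joint torques, N m; "tcp_pos": TCP position; "tool_rot": TCP orientation; "wrist_force": force on the tool from outside, world axes, zero at the start; "moment": the same for the moment, N m; "finger_gap": finger opening in m; "finger_force": force on a finger pad.
Only numpy, scipy, OpenCV 4.12 (cv2) and the standard library are available. Lean on these libraries where they do the work, as an engineer would, in place of code of your own. Each camera call takes 0.05 s, during which the arm holds its last target. There are 200 camera calls.

## Working session

There is one attempt and no reset: what is moved stays moved. The work goes in short steps, Python scripts to look and compute and a shell command to move; the robot and the scene stay as the last step left them, time stands still between calls to the robot, and variables do not carry over. Pictures are saved under pics/ and viewed, at most 10 in all, crops included, and the job is handed in when it is done.

```bash
mkdir -p pics
cat > h.py <<'E'
import numpy as np, cv2
from station import arm, viewer, workorder, spot_in, regions_of
def ray(cam,uv):
    c=viewer.get_calibration(cam);K=np.array(c["intrinsics"]);T=np.array(c["world_from_camera"])
    p=cv2.undistortPoints(np.array([[uv]],float),K,np.array(c["distortion"]))[0,0]
    return T[:3,3],T[:3,:3]@np.array([p[0],p[1],1])
def at(cam,uv,z):
    o,d=ray(cam,uv);return o+d*(z-o[2])/d[2]
def proj(cam,P):
    c=viewer.get_calibration(cam);T=np.linalg.inv(np.array(c["world_from_camera"]))
    return cv2.projectPoints(np.atleast_2d(P).astype(float),cv2.Rodrigues(T[:3,:3])[0],T[:3,3],np.array(c["intrinsics"]),np.array(c["distortion"]))[0][:,0]
def snap(cam,f):
    im=viewer.snapshot(cam);cv2.imwrite("pics/"+f,im[:,:,::-1]);return im
E
python3 - <<'E'
from h import *
s=arm.get_obs();print(s["tcp_pos"],s["tool_rot"],s["clock"],arm.hold_point_z)
a=snap("top","top0.png");
for n,z in [("button_top",.047),("jig",.012),("lid_front",.042),("block_center",.034),("pencil",.008),("screwdriver",.01),("pad",.026)]:
    r=spot_in("top",n)
    print(n,[(x["uv"],round(x["conf"],2),at("top",x["uv"],z).round(4)) for x in r[:2]])
b=snap("scene","scene0.png")
print(viewer.get_calibration("top")["world_from_camera"])
E
```

```text
[0.20153654 0.53765292 0.20428712] [[-9.36321938e-01  3.51141044e-01 -1.09379523e-03]
 [ 3.51142602e-01  9.36319844e-01 -2.00570610e-03]
 [ 3.19856444e-04 -2.26206472e-03 -9.99997390e-01]] 0.0 -0.0188
button_top []
jig [([321.4, 214.3], 0.88, array([ 0.5193, -0.0991,  0.012 ]))]
lid_front [([332.1, 207.0], 0.74, array([ 0.5346, -0.1223,  0.042 ])), ([321.0, 214.6], 0.66, array([ 0.5157, -0.0933,  0.042 ]))]
block_center []
pencil [([279.7, 247.0], 0.9, array([0.4369, 0.0107, 0.008 ]))]
screwdriver [([394.7, 192.7], 0.79, array([ 0.5736, -0.2973,  0.01  ]))]
pad [([147.8, 171.3], 0.74, array([0.6364, 0.3517, 0.026 ]))]
[[-1.30387008e-02 -9.88477425e-01  1.50805744e-01  4.12323985e-01]
 [-9.99913794e-01  1.31230212e-02 -4.36101768e-04  7.70623173e-02]
 [-1.54795022e-03 -1.50798430e-01 -9.88563320e-01  1.12542810e+00]
 [ 0.00000000e+00  0.00000000e+00  0.00000000e+00  1.00000000e+00]]
```

```bash
python3 -c "
import cv2
a=cv2.imread('pics/top0.png')[120:300,200:440];cv2.imwrite('pics/top0c.png',cv2.resize(a,(800,600),interpolation=cv2.INTER_CUBIC))"
```

```text
(no output)
```

View pics/top0c.png

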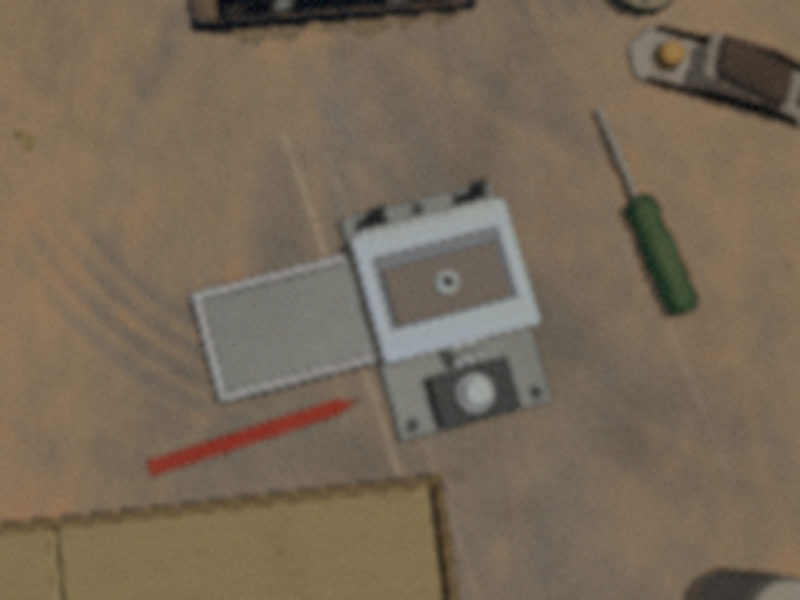

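View pics/scene0.png

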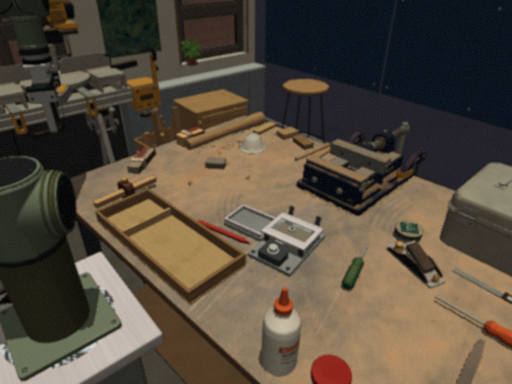

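The crop shows the jig yawed about 14°: button at full-picture pixel (343,238), tray to the left (end at about (262,224)), the pencil in front of the tray, the screwdriver to the right. I'll fit the jig pose to these features.

```bash
cat >> h.py <<'E'
def jig(p):  # p=x,y,yaw
    c,s=np.cos(p[2]),np.sin(p[2]);return np.array([[c,-s,0,p[0]],[s,c,0,p[1]],[0,0,1,0],[0,0,0,1.]])
def J(p,q): q=np.atleast_2d(q);T=jig(p);return q@T[:3,:3].T+T[:3,3]
E
python3 - <<'E'
from h import *
from scipy.optimize import least_squares
obj=np.array([[-86,0,47],[-48,62,42],[-48,-62,42],[37,183,24],[-37,183,24],[0,0,46]])/1e3
uv=np.array([[476,390],[383,361],[541,322],[204,299],[225,392],[448,282]])/(10/3)+[200,120]
f=lambda p:(proj("top",J(p,obj))-uv).ravel()
r=least_squares(f,[.55,-.12,0.2]);print(r.x,np.degrees(r.x[2]),r.fun.reshape(-1,2).round(1))
P=r.x
print("btn",J(P,[-.086,0,.047]),"tray",J(P,[0,.1225,.012]),'hinge',J(P,[.052,0,.039]))
E
```

```text
[ 0.54093005 -0.12691328  0.24025454] 13.76557105280419 [[ 0.7  0.3]
 [ 0.6  0.7]
 [-0.  -0.1]
 [-1.  -0.4]
 [ 0.1 -0.3]
 [-0.3 -0.3]]
btn [[ 0.45740019 -0.14737697  0.047     ]] tray [[ 0.5117812 -0.0079318  0.012    ]] hinge [[ 0.59143648 -0.11453989  0.039     ]]
```

```bash
python3 -m pendant '[[-3.2,-3.7,0,0,0,-0.12,0],[-6.4,-7.4,0,0,0,-0.24,0],[-9.6,-11,0,0,0,-0.36,0],[-12.8,-14.7,0,0,0,-0.48,0],[-16,-18.4,0,0,0,-0.6,0]]' >/dev/null; python3 -m pendant '[[-0.6,-4.8,0,0,0,0,0],[-1.1,-9.7,0,0,0,0,0],[-1.7,-14.5,0,0,0,0,0],[-2.2,-19.4,0,0,0,0,0],[-2.8,-24.2,0,0,0,0,0]]' >/dev/null;  python3 -m pendant '[[-0.6,-4.8,0,0,0,0,0],[-1.1,-9.7,0,0,0,0,0],[-1.7,-14.5,1,0,0,0,0],[-2.2,-19.4,2,0,0,0,0],[-2.8,-24.2,3,0,0,0,0]]'
cat >> h.py <<'E'
P=np.array([.54093,-.12691,.24025])
def to(q,p=None):  # shift (cm) in tool axes + yaw turn to bring TCP to jig point q, tool y along jig y
    p=P if p is None else p
    s=arm.get_obs();R=np.array(s["tool_rot"]);t=np.array(s["tcp_pos"])
    G=jig(p)[:3,:3]@np.diag([-1,1,-1.])
    print("tcp jig",(1e3*(np.linalg.inv(jig(p))@np.r_[t,1])[:3]).round(1),"shift cm",(100*R.T@(J(p,q)[0]-t)).round(2),"turn",cv2.Rodrigues(R.T@G)[0].ravel().round(3),"F",np.round(s["wrist_force"],1),"t",s["clock"])
E
python3 - <<'E'
from h import *
to([-.088,0,.055])
im=snap("wrist","w1.png")
print([(n,[(x["uv"],x["conf"]) for x in spot_in("wrist",n)[:1]]) for n in("button_top","lid_front","block_center")])
print("pred btn",proj("wrist",J(P,[[-.086,0,.047],[0,0,.046],[-.048,.062,.042],[-.048,-.062,.042]])))
E
```

```text
clock: 1.95
tcp_pos: [0.4549, -0.148, 0.1755]
tool_rot: [[-0.972, -0.233, 0.001], [-0.233, 0.972, -0.0], [-0.001, -0.001, -1.0]]
wrist_force: [1.3, 0.0, 0.3]
finger_gap: 0.0005
finger_force: 0.0
tcp jig [-88.6   0.  175.5] shift cm [-5.000e-02  1.000e-02  1.205e+01] turn [-0.001  0.001 -0.005] F [1.3 0.  0.3] t 1.95
[('button_top', [([255.6, 190.5], 0.54)]), ('lid_front', [([282.7, 244.0], 0.58)]), ('block_center', [([281.0, 243.2], 0.2)])]
pred btn [[252.15499897 191.66000091]
 [252.84654827 269.69606072]
 [312.10041614 225.52232594]
 [192.88283791 226.3396024 ]]
```

View pics/w1.png

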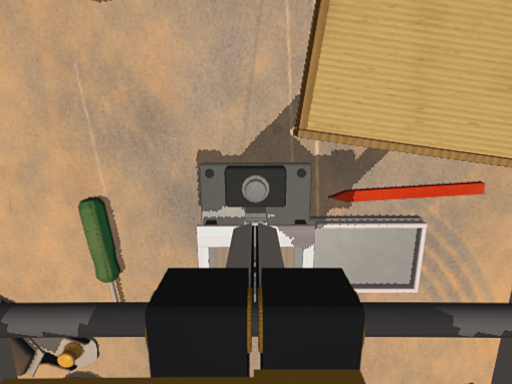

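The wrist view shows the button at (256,188), about 3 px off the prediction, with the jig edges square to the picture. I'll check the projected TCP against the visible fingertip, at about (256,226), to separate camera error from jig error.

Run:
```python
from h import *
t=np.array(arm.get_obs()["tcp_pos"]);print(proj("wrist",t))
m=viewer.get_calibration("wrist")["world_from_camera"];print(m)
im=cv2.imread("pics/w1.png")[150:300,170:370];cv2.imwrite("pics/w1c.png",cv2.resize(im,(800,600),interpolation=cv2.INTER_NEAREST))
```

```text
[[254.30259166 238.19990376]]
[[-0.23144998  0.94128653  0.24578565  0.38208538]
 [ 0.97284558  0.22354073  0.06000844 -0.16339918]
 [ 0.00154203  0.25300043 -0.96746494  0.35430993]
 [ 0.          0.          0.          1.        ]]
```

View pics/w1c.png

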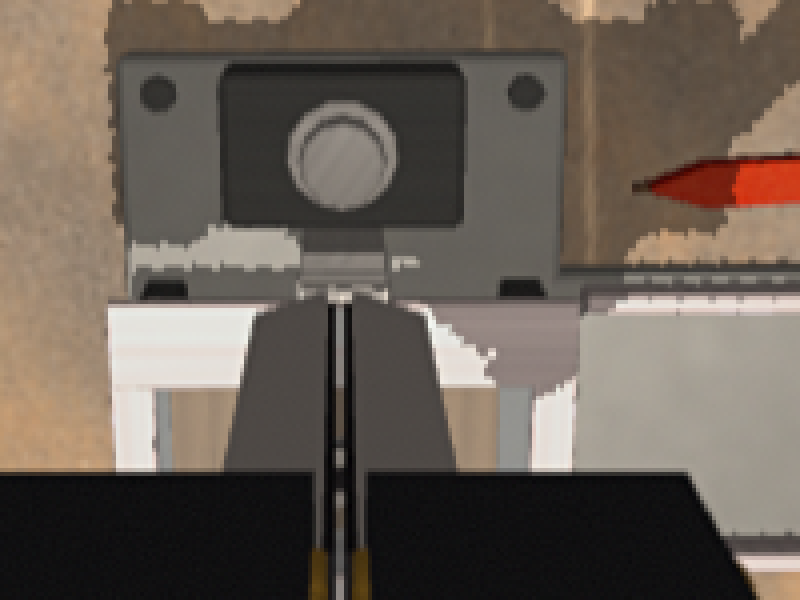

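The button is at about (255,189.5) and the fingers' centre line at u=255, so the jig lies about 2.7 mm further along +y and 1.5 mm nearer in x than the first fit. I'll correct for that and press.

```bash
cat >> h.py <<'E'
P=np.r_[J(P,[-.0015,.0027,0])[0,:2],P[2]]
E
python3 -c "
from h import *
print(P);to([-.088,0,.049])"
```

```text
[ 0.53883063 -0.12464447  0.24025   ]
tcp jig [-87.6  -0.7 174.9] shift cm [ 0.03  0.05 12.59] turn [ 0.002 -0.001 -0.006] F [ 0.4  0.  -0.5] t 2.15
```

```bash
sed -i 's/\[-.0015,.0027,0\]/[-.0012,.0009,0]/' h.py
python3 -m pendant '[[0,-0.1,4,0,0,0,0],[0,-0.1,8,0,0,0,0],[0,-0.1,11,0,0,0,0],[0,-0.1,12,0,0,0,0],[0,-0.1,12.3,0,0,0,0]]'
python3 -c "
from h import *
to([-.088,0,.040])"
```

```text
clock: 2.65
tcp_pos: [0.4539, -0.1451, 0.0521]
tool_rot: [[-0.972, -0.236, -0.002], [-0.236, 0.972, 0.001], [0.001, 0.001, -1.0]]
wrist_force: [-0.5, -0.1, -0.5]
finger_gap: 0.0004
finger_force: 0.0
tcp jig [-87.7   2.2  52.1] shift cm [ 0.03 -0.22  1.21] turn [ 0.001 -0.001 -0.002] F [-0.5 -0.1 -0.5] t 2.65
```

```bash
python3 -m pendant '[[0,-0.2,0.5,0,0,0,0],[0,-0.2,0.9,0,0,0,0],[0,-0.2,1.2,0,0,0,0],[0,-0.2,1.25,0,0,0,0],[0,-0.2,1.25,0,0,0,0]]'
python3 -m pendant '[[0,0,0,0,0,0,0],[0,0,-1,0,0,0,0],[0,0,-4,0,0,0,0],[0,0,-8,0,0,0,0],[0,0,-12,0,0,0,0]]'
python3 - <<'E'
from h import *
snap("top","top1.png");snap("wrist","w2.png")
to([-.088,0,.16])
for c in("top","wrist"):
  for n in("block_center","lid_front"):print(c,n,[(x["uv"],round(x["conf"],2),at(c,x["uv"],.034)) for x in spot_in(c,n)[:1]])
a=cv2.imread('pics/top1.png')[140:290,220:420];b=cv2.imread('pics/w2.png')
cv2.imwrite('pics/v.png',np.hstack([cv2.resize(a,(400,300)),cv2.resize(b,(400,300))]))
E
```

```text
clock: 3.15
tcp_pos: [0.4569, -0.1493, 0.0412]
tool_rot: [[-0.972, -0.234, 0.004], [-0.234, 0.972, -0.001], [-0.003, -0.002, -1.0]]
wrist_force: [2.9, 1.0, 4.6]
finger_gap: 0.0004
finger_force: 2.1
clock: 3.65
tcp_pos: [0.4526, -0.1478, 0.16]
tool_rot: [[-0.972, -0.234, -0.005], [-0.234, 0.972, 0.002], [0.005, 0.003, -1.0]]
wrist_force: [0.5, -0.4, -0.8]
finger_gap: 0.0006
finger_force: 0.0
tcp jig [-85.2  -4.  165.7] shift cm [0.28 0.41 0.56] turn [-0.007  0.006 -0.004] F [ 0.1 -0.4  1.2] t 3.75
top block_center [([332.4, 206.8], 0.56, array([ 0.53598938, -0.12456841,  0.034     ]))]
top lid_front [([332.6, 189.1], 0.72, array([ 0.58167749, -0.12691454,  0.034     ]))]
wrist block_center [([284.2, 251.3], 0.62, array([ 0.51041469, -0.10251156,  0.034     ]))]
wrist lid_front [([284.3, 251.2], 0.72, array([ 0.50936043, -0.10223423,  0.034     ]))]
```

View pics/v.png

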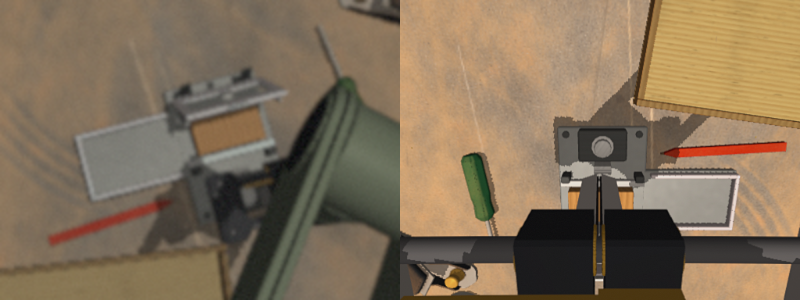

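The lid has sprung up and the wooden block shows in the channel, in the top view around (336,207). Next I'll move off the channel's right end and look at the block's end.

```bash
python3 -m pendant '[[0,-3,0,0,0,0,0],[0,-6,0,0,0,0,0],[0,-9,0,0,0,0,0],[0,-10,0,0,0,0,0],[0,-10,0,0,0,0,0]]' >/dev/null
python3 -m pendant '[[-2,0,0,0,0,0,0],[-5,0,0,0,0,0,0],[-8,0,0,0,0,0,0],[-8.5,0,0,0,0,0,0],[-8.5,0,0,0,0,0,0]]'
python3 - <<'E'
from h import *
to([0,-.085,.1])
snap("top","top2.png");r=regions_of("top","block_center")
m=r[0]["region"];v,u=np.nonzero(m);print(r[0]["conf"],m.sum())
q=np.array([(np.linalg.inv(jig(P))@np.r_[at("top",(a,b),.034),1])[:3]*1e3 for a,b in zip(u,v)])
print(np.percentile(q,[1,5,50,95,99],axis=0).round(0))
to([0,-.085,.1])
a=cv2.imread('pics/top2.png')[140:290,220:420]
cv2.imwrite('pics/v2.png',cv2.resize(a,(800,600)))
E
```

```text
clock: 4.95
tcp_pos: [0.5606, -0.2241, 0.159]
tool_rot: [[-0.972, -0.236, -0.002], [-0.236, 0.972, 0.001], [0.002, 0.002, -1.0]]
wrist_force: [-0.2, -0.2, 1.0]
finger_gap: 0.0006
finger_force: 0.0
tcp jig [  -2.9 -100.   159. ] shift cm [-0.3   1.49  5.9 ] turn [ 0.002 -0.002 -0.002] F [-0.2 -0.2  1. ] t 4.95
0.96 633
[[-21. -46.  34.]
 [-20. -42.  34.]
 [  1.  -2.  34.]
 [ 21.  40.  34.]
 [ 24.  44.  34.]]
tcp jig [  -3.9 -100.6  159.3] shift cm [-0.4   1.56  5.93] turn [ 0.001 -0.002 -0.003] F [ 0.1 -0.5  0.5] t 5.05
```

View pics/v2.png

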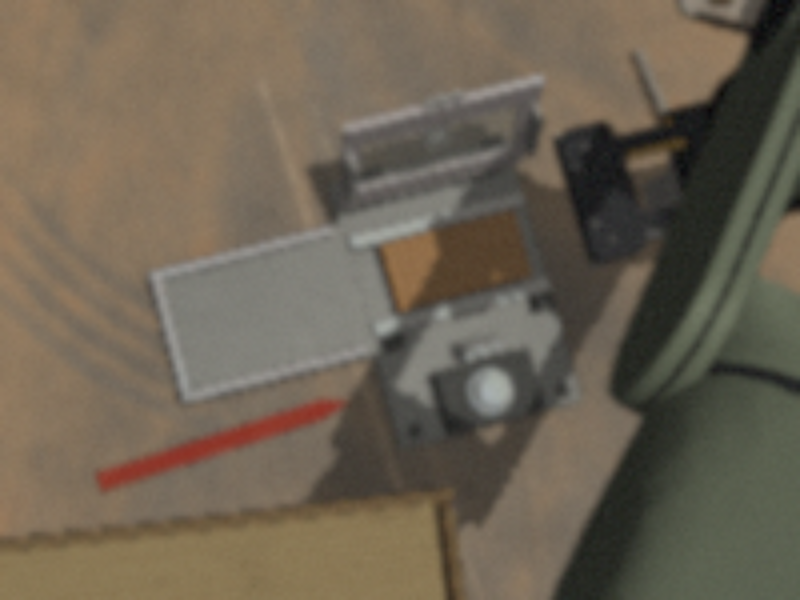

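The lid is fully open, and the block lies centred in the channel with its near end at y ≈ -47 mm. I'll lower the closed fingers beyond that end and push.

```bash
python3 -m pendant '[[-0.4,1.5,4,0,0,0,0],[-0.4,1.5,8,0,0,0,0],[-0.4,1.5,12,0,0,0,0],[-0.4,1.5,13.9,0,0,0,0],[-0.4,1.5,13.9,0,0,0,0]]' >/dev/null
python3 -c "
from h import *
viewer.snapshot('wrist');to([0,-.085,.02])"
```

```text
tcp jig [ -0.9 -85.7  19.6] shift cm [-0.09  0.07 -0.04] turn [ 0.003 -0.003 -0.005] F [-0.3  0.3  0.4] t 5.6
```

```bash
python3 -m pendant '[[0,1,0,0,0,0,0],[0,2,0,0,0,0,0],[0,3.2,0,0,0,0,0],[0,4.6,0,0,0,0,0],[0,6,0,0,0,0,0]]'
python3 -m pendant '[[0,1.4,0,0,0,0,0],[0,2.8,0,0,0,0,0],[0,4.2,0,0,0,0,0],[0,5.6,0,0,0,0,0],[0,6.5,0,0,0,0,0]]' | grep -E "pos|force"
python3 -m pendant '[[0,0.8,0,0,0,0,0],[0,1.4,0,0,0,0,0],[0,2,0,0,0,0,0],[0,2.4,0,0,0,0,0],[0,2.4,0,0,0,0,0]]' | grep -E "pos|force"
python3 - <<'E'
from h import *
snap("top","top3.png");r=regions_of("top","block_center")
for x in r[:1]:
  v,u=np.nonzero(x["region"])
  q=np.array([(np.linalg.inv(jig(P))@np.r_[at("top",(a,b),.034),1])[:3]*1e3 for a,b in zip(u,v)])
  print(x["conf"],np.percentile(q,[1,5,50,95,99],axis=0).round(0))
to([0,.0645,.02])
E
```

```text
clock: 6.1
tcp_pos: [0.5476, -0.1509, 0.0218]
tool_rot: [[-0.972, -0.235, 0.001], [-0.235, 0.972, -0.001], [-0.001, -0.001, -1.0]]
wrist_force: [0.7, -1.0, 0.6]
finger_gap: 0.0006
finger_force: 0.3
tcp_pos: [0.5316, -0.0873, 0.0208]
wrist_force: [0.6, 0.1, 0.3]
finger_force: 0.2
tcp_pos: [0.5264, -0.0652, 0.0209]
wrist_force: [-0.3, -0.1, -0.3]
finger_force: 0.0
0.51 [[-20. 101.  34.]
 [-18. 144.  34.]
 [  1. 154.  34.]
 [ 18. 163.  34.]
 [ 20. 164.  34.]]
tcp jig [ 1.9 62.  21. ] shift cm [0.19 0.25 0.1 ] turn [-0.     0.    -0.004] F [ 0.5 -0.1 -0.3] t 7.2
```

The block's front end is at y ≈ 165 mm, so it lies at about 75–165 mm in the tray, clear of the lid at 62 mm. Next: lift, go over the open lid and come down behind it.

```bash
python3 -m pendant '[[0,-0.5,0,0,0,0,0],[0,-0.5,-3,0,0,0,0],[0,-1,-8,0,0,0,0],[0,-2,-13,0,0,0,0],[0,-3,-15.5,0,0,0,0]]' |grep -E "tcp_pos|force"
python3 -m pendant '[[0,-1.5,-0.5,0,0,0,0],[-3,-3,-0.5,0,0,0,0],[-7,-3.2,-0.5,0,0,0,0],[-10.7,-3.2,-0.5,0,0,0,0],[-10.7,-3.2,-0.5,0,0,0,0]]' |grep -E "tcp_pos|force"
python3 - <<'E'
from h import *
snap("scene","s1.png");to([.108,0,.11])
a=cv2.imread('pics/s1.png')[150:300,180:380]
cv2.imwrite('pics/v3.png',cv2.resize(a,(800,600)))
E
```

```text
tcp_pos: [0.5361, -0.0963, 0.181]
wrist_force: [0.3, 0.1, 0.5]
finger_force: 0.0
tcp_pos: [0.6472, -0.1006, 0.1774]
wrist_force: [-0.5, 0.0, -0.4]
finger_force: 0.0
tcp jig [108.6  -0.5 177.6] shift cm [0.03 0.03 6.76] turn [ 0.002 -0.004 -0.003] F [-0.1 -0.6  0.1] t 8.25
```

View pics/v3.png

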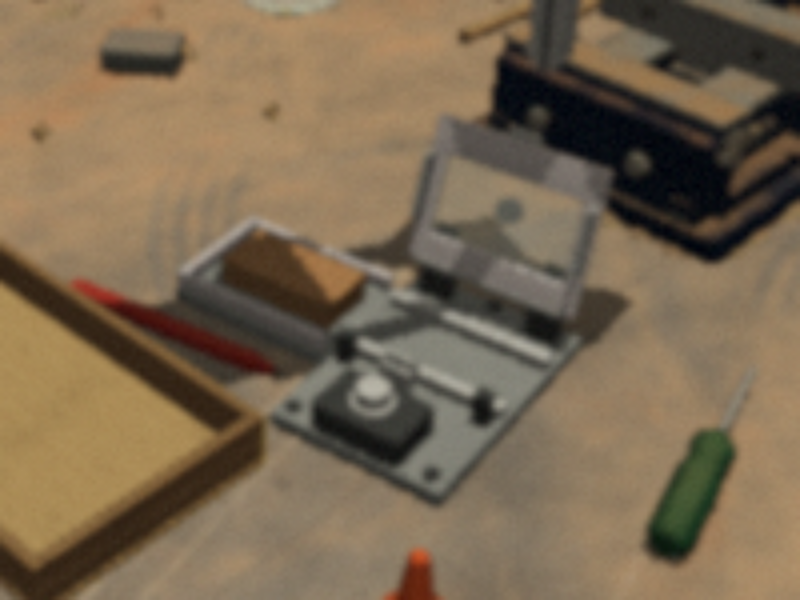

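The scene shows the block flat in the tray and the lid open at its stop, with the pencil and screwdriver undisturbed. Now I'll pull the lid over from behind.

```bash
python3 -m pendant '[[0,0,3,0,0,0,0],[0,0,6,0,0,0,0],[1,0,6,0,0,0,0],[2.2,0,6,0,0,0,0],[3.5,0,6,0,0,0,0]]' |grep -E "tcp_pos|force"
python3 -c "
from h import *
to([.0636,0,.118])"
```

```text
tcp_pos: [0.6099, -0.109, 0.1214]
wrist_force: [0.7, 1.8, 0.4]
finger_force: 1.0
tcp jig [7.240e+01 1.000e-01 1.214e+02] shift cm [ 0.88 -0.01  0.34] turn [ 0.001  0.    -0.004] F [0.7 1.8 0.4] t 8.75
```

```bash
python3 -m pendant '[[1,0,0,0,0,0,0],[1.8,0,-0.1,0,0,0,0],[2.6,0,-0.3,0,0,0,0],[3.4,0,-0.3,0,0,0,0],[4.1,0,-0.3,0,0,0,0]]' |grep -E "tcp_pos|force"
python3 -m pendant '[[0.7,0,0.2,0,0,0,0],[1.4,0,0.5,0,0,0,0],[2.1,0,0.9,0,0,0,0],[2.7,0,1.3,0,0,0,0],[3.2,0,1.7,0,0,0,0]]' |grep -E "tcp_pos|force"
python3 -c "
from h import *
to([0,0,.104])"
```

```text
tcp_pos: [0.571, -0.119, 0.1245]
wrist_force: [2.1, 0.9, -2.0]
finger_force: 0.8
tcp_pos: [0.5395, -0.1262, 0.1066]
wrist_force: [2.1, -0.5, -0.4]
finger_force: 0.8
tcp jig [0.000e+00 1.000e-01 1.066e+02] shift cm [ 0.   -0.01  0.26] turn [-0.    -0.    -0.004] F [ 2.1 -0.5 -0.4] t 9.75
```

```bash
python3 -m pendant '[[0.6,0,0.6,0,0,0,0],[1.1,0,1.2,0,0,0,0],[1.6,0,1.9,0,0,0,0],[2.1,0,2.9,0,0,0,0],[2.4,0,3.8,0,0,0,0]]' |grep -E "tcp_pos|force"
python3 -m pendant '[[0.3,0,0.6,0,0,0,0],[0.5,0,1.1,0,0,0,0],[0.6,0,1.5,0,0,0,0],[0.7,0,1.7,0,0,0,0],[0.7,0,1.7,0,0,0,0]]' |grep -E "tcp_pos|force"
python3 - <<'E'
from h import *
snap("scene","s2.png");to([-.034,0,.042])
a=cv2.imread('pics/s2.png')[170:290,210:370]
cv2.imwrite('pics/v4.png',cv2.resize(a,(800,600)))
E
```

```text
tcp_pos: [0.5158, -0.132, 0.0681]
wrist_force: [0.3, -0.5, 2.8]
finger_force: 1.1
tcp_pos: [0.51, -0.1331, 0.052]
wrist_force: [1.0, 1.1, 2.4]
finger_force: 0.8
tcp jig [-30.4   0.5  52. ] shift cm [ 0.36 -0.05  1.  ] turn [ 0.    -0.    -0.004] F [0.8 0.7 2.2] t 10.8
```

View pics/v4.png

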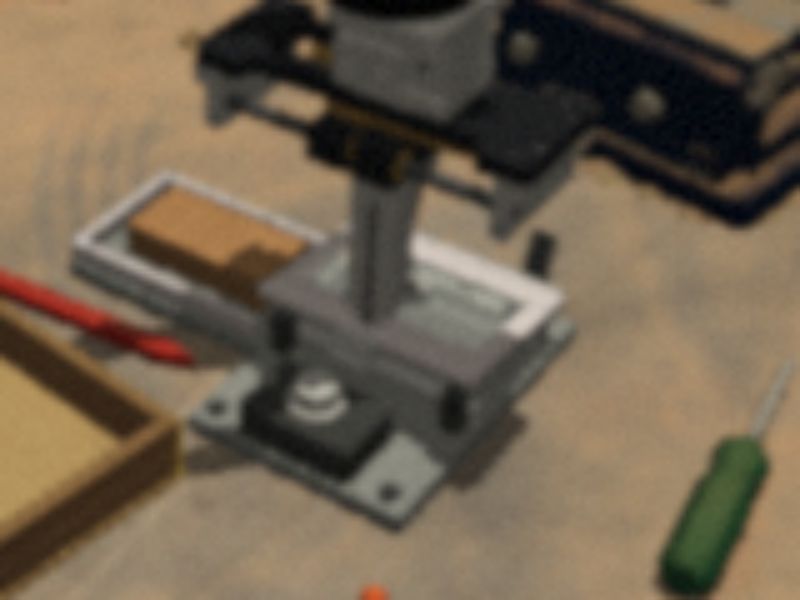

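The lid is nearly down with the fingers on its front bar, and the block lies clear in the tray. Now I'll press it home.

```bash
python3 -m pendant '[[0.2,0,0.3,0,0,0,0],[0.4,0,0.6,0,0,0,0],[0.4,0,0.9,0,0,0,0],[0.4,0,1.2,0,0,0,0],[0.4,0,1.3,0,0,0,0]]' |grep -E "tcp_pos|force"
python3 -c "
from h import *
to([-.034,0,.042])"
```

```text
tcp_pos: [0.5075, -0.1347, 0.0408]
wrist_force: [-0.5, 2.1, 15.7]
finger_force: 8.0
tcp jig [-33.1  -0.5  40.8] shift cm [ 0.09  0.05 -0.12] turn [-0.001  0.002 -0.004] F [-0.5  2.1 15.7] t 11.3
```

```bash
python3 -m pendant '[[0,0,0.1,0,0,0,0],[0,0,0.1,0,0,0,0],[0,0,-0.5,0,0,0,0],[0,0,-3,0,0,0,0],[0,0,-7,0,0,0,0]]' |grep -E "tcp_pos|force"
python3 -m pendant '[[0,0,-4,0,0,0,0],[0,0,-8,0,0,0,0],[3,-4,-9,0,0,0,0],[6,-8,-9,0,0,0,0],[8,-12,-9,0,0,0,0]]' |grep -E "tcp_pos|force"
python3 -m pendant '[[0,-4,0,0,0,0,0],[0,-8,0,0,0,0,0],[0,-8,0,0,0,0,0],[0,-8,0,0,0,0,0],[0,-8,0,0,0,0,0]]' |grep -E "tcp_pos|force|clock"
python3 - <<'E'
from h import *
snap("scene","s3.png");snap("top","top4.png")
for n in("block_center","pencil","screwdriver","pad"):
  x=spot_in("top",n)[:1];print(n,[(y["uv"],(np.linalg.inv(jig(P))@np.r_[at("top",y["uv"],.034),1])[:2]) for y in x])
a=cv2.imread('pics/s3.png')[170:290,210:370];b=cv2.imread('pics/top4.png')[120:270,220:420]
cv2.imwrite('pics/v5.png',np.hstack([cv2.resize(a,(400,300)),cv2.resize(b,(400,300))]))
E
```

```text
tcp_pos: [0.5018, -0.133, 0.1058]
wrist_force: [0.2, -0.1, -0.3]
finger_force: 0.0
tcp_pos: [0.4543, -0.2705, 0.1987]
wrist_force: [0.6, 0.8, 0.4]
finger_force: 0.0
clock: 12.8
tcp_pos: [0.4742, -0.346, 0.1978]
wrist_force: [0.4, 0.3, 0.5]
finger_force: 0.0
block_center [([284.5, 217.4], array([0.0017129 , 0.12812143]))]
pencil [([285.2, 216.6], array([0.00322985, 0.12587332]))]
screwdriver [([394.1, 191.6], array([-0.00589788, -0.16482409]))]
pad [([148.8, 172.4], array([0.20227074, 0.43780002]))]
```

View pics/v5.png

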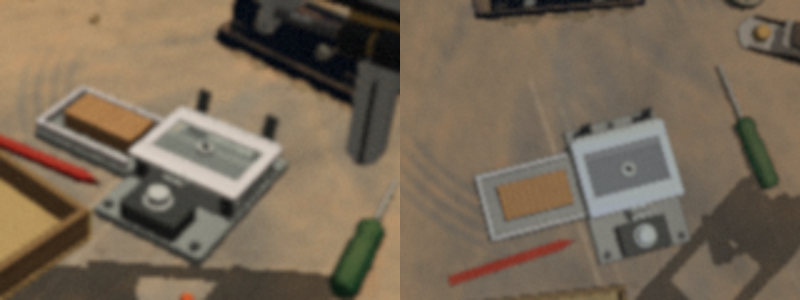

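The lid has stayed shut since I lifted off. The block lies flat in the tray with a gap to the lid, and the pencil and screwdriver have not moved.

```bash
python3 -c "
from station import workorder
print(workorder.close_job())"
```

```text
the job is handed in; nothing more can be done
None
```

The jig is unloaded: the block lies flat in the tray clear of the lid, the lid is latched shut, the things around the jig look undisturbed in the last pictures, and the job was handed in at about 13 s of the 58 s allowed.

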